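# Set the vacuum regulator and lock it under its guard

### The job

Turn the regulator's knob until its pointer lines up with the upright metal set mark beside the dial; with the pointer on the mark, slide the clear guard over the knob, fully home, so that the setting is locked. Leave the knob uncovered until it is set, and leave the other things on the cart where they are.

Things in the scene. Friction and masses are not known exactly. Their poses are not given: they have to be found in the camera images.
- regulator: the vacuum regulator: a fixed console 120 (x) x 230 (y) x 45 mm high. Origin: centre of its underside; z up; at yaw 0 its front faces the robot (-x). Its flat top panel is 45 mm above the origin; guide rails 7 mm high run along the panel's long edges at x = +-56 mm. Knob on the panel's right half (-y), guard parked on the left half (+y).
- knob_axis (a point): a point on the knob's upright turning axis, 16 mm above the panel; at (12, -59, 61) mm in the console's frame. The hub there is 34 mm across and its top stands 27 mm above the panel.
- knob_tip (a point): the outer end of the knob's lever pointer, 45 mm from the axis, at mid height of the bar. The pointer is a black bar 10 mm wide, from 8 to 24 mm above the panel, running from the hub to this end; it can be pushed sideways with a fingertip. Fixed to the knob.
- knob (a joint): angle of the knob, rad, 0 to 2.8, growing clockwise seen from above. At 0 the pointer points along the console's -y (right); at 1.57 towards its front (-x); beyond that towards the guard. It starts at 0.15 to 0.5. It turns stiffly (about 0.12 N m, some 3 N at the pointer) and stays where it is left.
- set_mark (a point): where knob_tip must come: 45 mm from the knob's axis, in line with the set mark, at knob_tip's height. The mark is a fixed upright metal tab, 9 mm wide, 10 mm high, 49 to 56 mm from the axis just outside the pointer's sweep, on a flat arm (under 4 mm high) beneath the pointer. It stands at a knob angle between 1.05 and 2.3.
- guard (a joint): travel of the guard, m: 0 parked (left), 0.118 fully over the knob against its end stop; it slides along the console's -y. It starts within 15 mm of the parked end. Drags with about 2.5 N and stays where it is left.
- guard_ridge (a point): middle of the top edge of the guard's ridge, 50 mm above the panel. The guard is a clear hood in a grey frame, 104 (x) x 100 (y) mm, top 36 mm above the panel, open at the end towards the knob, which it clears. The ridge stands across the middle of its top: 70 mm long along the console's x, 10 mm thick along y, 14 mm high. Pushing it slides the guard.
- stapler: a stapler, 128 x 34 x 44 mm, at the left front; a bystander, origin at the centre of its underside.
- specimen_cup: a closed specimen cup, 58 mm wide, 70 mm high, close behind the console; a bystander, origin at the centre of its underside.
- gel_bottle: a pump bottle, 69 mm wide, 187 mm high, at the left rear; a bystander, origin at the centre of its underside.
- cotton_jar: an open jar of cotton balls, 68 mm wide, 91 mm high, at the left rear; a bystander, origin at the centre of its underside.
- spirit_bottle: a spout bottle, 68 mm wide, 177 mm high, at the left rear; a bystander, origin at the centre of its underside.
- tape_roll: a roll of tape lying flat, 64 mm wide, 19 mm high, close behind the console; a bystander, origin at the centre of its underside.
- mouse: a computer mouse, 104 x 57 x 37 mm, at the left front; a bystander, origin at the centre of its underside.

How it is judged:
On the way:
1. the knob's pointer stands on the set mark (within 8 mm at its tip), at rest, before the guard covers it (guard less than 35 mm from its parked end) (horizontal distance between knob_tip and set_mark below 0.008 m and value of joint guard below 0.035 m and velocity of joint knob between -0.02 and 0.02 rad/s), for 0.2 s.
At the end, for the whole second after the job is handed in: The pointer's tip is within 8 mm of the set mark's point and the guard stands over the knob, within 7 mm of its end stop, everything at rest (horizontal distance between knob_tip and set_mark below 0.008 m and value of joint guard above 0.111 m and velocity of joint guard between -0.01 and 0.01 m/s and velocity of joint knob between -0.02 and 0.02 rad/s); the robot touches nothing.
It fails at once if a bystander is moved more than 30 mm (distance of any of stapler, specimen_cup, gel_bottle, cotton_jar, spirit_bottle, tape_roll, mouse from where it was at the start of the episode above 0.03 m).
It also fails if it takes over 43 s, if anything falls off the work surface, if the arm or the gripper's body presses on something with over 40 N, if the wrist force passes 120 N, or if a joint passes its speed limit or range.

### The arm

A 6-joint arm with a two-finger parallel gripper is mounted at the origin on a cart in front of the work surface, level with it; the furniture and walls round the work are solid. World frame = base frame: x ahead of the robot, y to its left, z up, the work surface at z = 0. Lengths are in m, angles in rad, forces in N, time in s.
With the tool pointing down it reaches from about 0.3 to 0.775 m from the base axis. Payload 14.6 kg.
Tool frame: the origin (TCP) lies between the finger pads; the fingertips stand 11 mm ahead of it and the grasp point (between the pads) lies 8 mm behind it (bot.finger_overhang is the distance from the TCP to the fingertips, in m); z points along the fingers, y is the line along which they close (so a half turn about z gives the same grasp; the last joint's range is limited). The gripper opens to 85 mm and grips with 20 to 120 N. Pads are 22 mm wide; open, the fingers measure 114 mm over their backs; the gripper's body (76 mm by 85 mm) begins 54 mm behind the grasp point. The pads swing forward as they close: fully open they stand 13 mm farther back than shut.
Start: joints at [1.257, 0.3, 1.521, -0, 1.321, -0.067], TCP at [0.134, 0.533, 0.242] pointing down, gripper open.
Joint ranges: [-3.03, 3.03], [-0.79, 2.21], [0.23, 2.52], [-1.04, 4.18], [0, 3.07], [-2.55, 2.55]. Speed limits (rad/s): [2.22, 2.22, 2.57, 3.14, 3.14, 3.14].

### API

Orientations are given as a 3x3 rotation matrix whose columns are the frame's x, y, z axes.
In Python, from plant import get_state, optics, bot gives the robot as it stands.
- The arm moves only by the tool send_rows, never from a script. Its argument "deltas" is a list of rows, each a list of 2 entries, a list of its own where there are three numbers: the shift along the tool's x, y, z in cm, then the turn about the tool's z in rad. A call has 1 to 8 rows; each row is the pose to reach, as a shift and turn from the pose commanded when the call began, along the tool's axes at that moment; what a row does not reach only later rows make up. A row lasts 1/12 s, in which the tool goes at most 41.7 mm and 7.16 degrees, less where a joint would pass 70% of its speed; a pose out of reach is approached as far as the arm can. A call with a gripper value outside its range is refused whole. "claw" is the opening, from 0 (shut) to 1 (fully open), set as the call begins (left out, the last holds). The fingers move at their own pace and stop on an object; the grip force is fixed at half the most. Time passes only in rows, so rows that repeat a pose let the fingers close. It gives the time, the measured TCP pose, the force, the opening and the grip force at its end, in the units of the state.
- get_state(): the state, without advancing time (a new reading comes with each control period).
- optics.read_camera(name): name is "scene" or "side" or "wrist"; returns the picture (420x560x3 uint8, blue, green, red); there is no depth.
- optics.camera_params(name): a dict with "fx", "fy", "cx", "cy" (pixels), "rvec" (rotation vector, rad) and "tvec" (3), from world to camera coordinates, as OpenCV has them; the wrist camera has in their place "mount" (4x4, takes a point from camera to tool coordinates, whose origin is the TCP and whose axes are the flange's). Camera axes: x right, y down, z forward; pixel columns grow to the right and rows downward; lengths in m; the calibration is good to about 2 mm. A picture is of the moment at which its call begins: read the wrist's pose just before it. camera_params takes no time and is no camera call.
- bot.job_done(): hands the job in; it is judged then, once.
The state is a dict: "time_s": time; "joint_positions": joint angles; "qvel": joint speeds; "joint_torque": joint torques, N m; "eef_pos": TCP position; "tool_rot": TCP orientation; "ft_force": force on the tool from outside, world axes, zero at the start; "torque": the same for the moment, N m; "grip_width": opening from 0.0 (shut) to 1.0 (fully open); "gripper_force": force on a finger pad.
Only numpy, scipy, OpenCV 4.12 (cv2) and the standard library are available. Lean on these libraries where they do the work, as an engineer would, in place of code of your own. Each camera call takes 0.05 s, during which the arm holds its last target. There are 200 camera calls.

## Working session

There is one attempt and no reset: what is moved stays moved. The work goes in short steps, Python scripts to look and compute and a tool call to move; the robot and the scene stay as the last step left them, time stands still between calls to the robot, and variables do not carry over. Pictures are saved under pics/ and viewed, at most 10 in all, crops included, and the job is handed in when it is done.

Besides the shell and the picture viewer there is one more tool, called as a command line: name --argument value ..., lists and objects as JSON in quotes. send_rows: Moves the arm, as the interface text tells. Its arguments: {"type":"object","properties":{"deltas":{"type":"array","items":{"type":"array"}},"claw":{"type":"number"}},"required":["deltas"]}

```bash
mkdir -p pics; ls; python3 - <<'E'
from plant import get_state, optics, bot
import cv2, numpy as np
for n in ("scene","side"):
    cv2.imwrite(f"pics/{n}0.png", optics.read_camera(n)); print(n,optics.camera_params(n))
print(optics.camera_params("wrist"))
print(get_state())
E
```

```text
pics
scene {'fx': 426.2972682528931, 'fy': 426.2972682528931, 'cx': 281.9850196877471, 'cy': 203.01792185964285, 'rvec': array([ 0.65093616, -2.61081177,  1.16954173]), 'tvec': array([0.50825803, 0.23974043, 0.71906519])}
side {'fx': 445.71247453959217, 'fy': 445.71247453959217, 'cx': 282.9992291494624, 'cy': 208.48512496180217, 'rvec': array([ 2.1685911 , -0.11633813,  0.05790863]), 'tvec': array([-0.53340679,  0.11210313,  0.90463135])}
{'fx': 329.80067788746936, 'fy': 329.80067788746936, 'cx': 284.236137974708, 'cy': 209.14025146821797, 'mount': array([[-3.63371369e-04, -9.62174764e-01, -2.72432729e-01,
         6.91488164e-02],
       [ 9.99999702e-01, -1.63952009e-04, -7.54757978e-04,
         6.51735254e-04],
       [ 6.81543186e-04, -2.72432922e-01,  9.62174536e-01,
        -1.30601531e-01],
       [ 0.00000000e+00,  0.00000000e+00,  0.00000000e+00,
         1.00000000e+00]])}
{'time_s': 0.1, 'joint_positions': array([ 1.25742796e+00,  3.00434359e-01,  1.52151620e+00,  1.64848981e-05,
        1.32071423e+00, -6.66108328e-02]), 'qvel': array([-4.97670732e-05, -1.35116460e-03, -2.41939137e-03,  6.90054160e-04,
       -3.64272529e-04, -1.06075305e-03]), 'joint_torque': array([ 6.40720646e-04, -5.44374633e+01, -3.62366688e+01, -9.72504517e-05,
        3.15088750e-03, -1.56562140e-05]), 'eef_pos': array([0.13428691, 0.5331488 , 0.24176891]), 'tool_rot': array([[-9.69708513e-01,  2.44264776e-01, -3.45696655e-04],
       [ 2.44265005e-01,  9.69707986e-01, -1.01500220e-03],
       [ 8.72955222e-05, -1.06869787e-03, -9.99999425e-01]]), 'ft_force': array([ 0.76315869,  0.05025919, -0.30651982]), 'torque': array([-0.00769535, -0.070627  , -0.00222778]), 'gripper_force': 0.0, 'grip_width': 1.0018796698738897}
```

View pics/scene0.png

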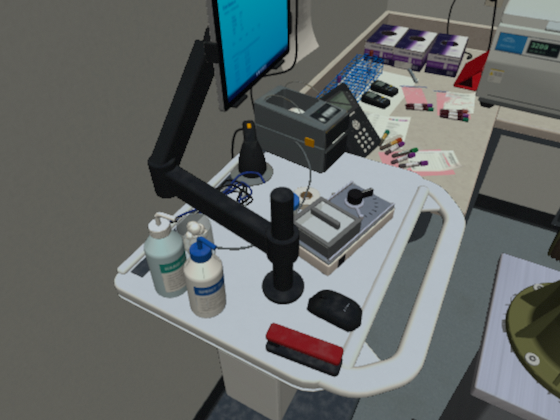

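View pics/side0.png

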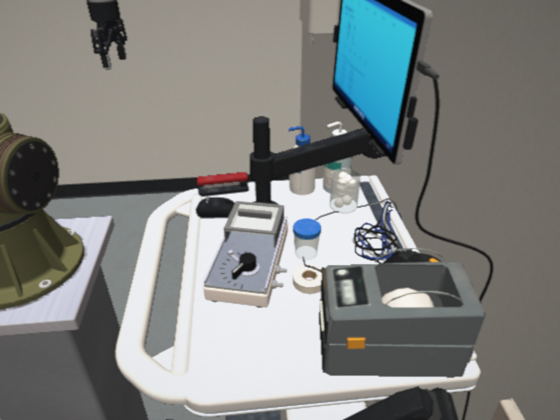

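The scene picture shows the console around (345,225), with the knob at (355,196), the guard at (328,225) and the monitor post at (283,250). The side picture shows the console around (247,253), with the knob at (243,265) and the guard at (255,220). I'll enlarge both.

```bash
python3 - <<'E'
import cv2, numpy as np
a=cv2.imread("pics/scene0.png")[170:275,280:410]; b=cv2.imread("pics/side0.png")[195:315,195:305]
a=cv2.resize(a,None,fx=6,fy=6,interpolation=cv2.INTER_CUBIC)
b=cv2.resize(b,None,fx=5,fy=5,interpolation=cv2.INTER_CUBIC)
def grid(im,x0,y0,s):
    for x in range(0,im.shape[1],10*s): cv2.putText(im,str(x0+x//s),(x,10),0,.35,(0,255,255),1); cv2.line(im,(x,12),(x,18),(0,255,255),1)
    for y in range(0,im.shape[0],10*s): cv2.putText(im,str(y0+y//s),(0,y+4),0,.35,(0,255,255),1)
    return im
cv2.imwrite("pics/a1.png",grid(a,280,170,6)[:600]);cv2.imwrite("pics/b1.png",grid(b,195,195,5)[:600])
E
```

```text
(no output)
```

View pics/a1.png

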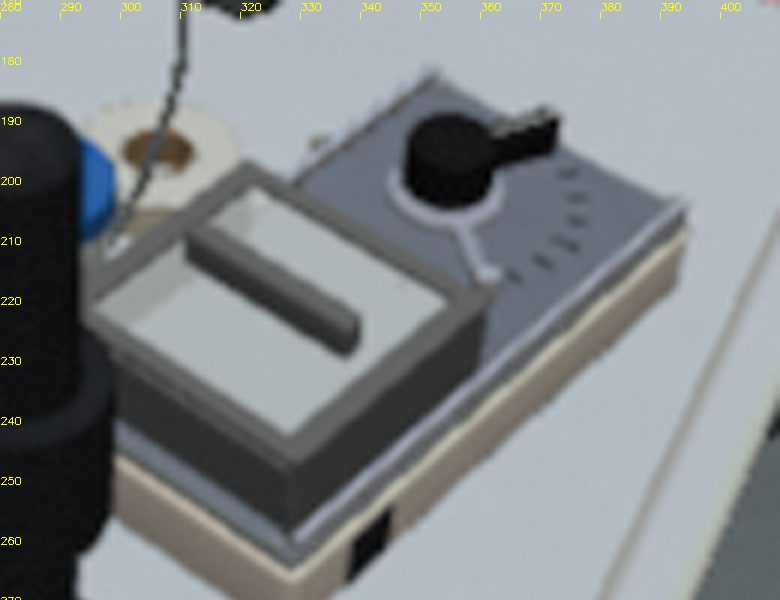

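View pics/b1.png

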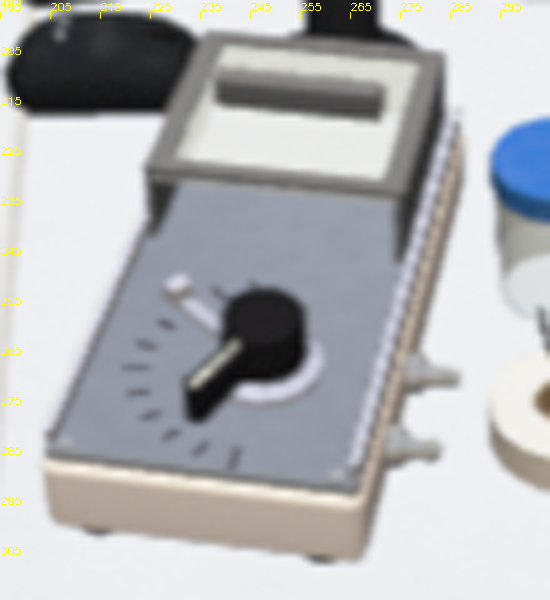

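```bash
cat > fit.py <<'E'
import cv2, numpy as np
from scipy.optimize import least_squares
from plant import optics
P={n:optics.camera_params(n) for n in("scene","side")}
def proj(n,X):
    p=P[n];K=np.array([[p['fx'],0,p['cx']],[0,p['fy'],p['cy']],[0,0,1]])
    return cv2.projectPoints(np.array(X,float).reshape(-1,1,3),p['rvec'],p['tvec'],K,None)[0].reshape(-1,2)
def towld(q,pts):
    c,s=np.cos(q[2]),np.sin(q[2]);return np.array(pts)@np.array([[c,-s,0],[s,c,0],[0,0,1]]).T+[q[0],q[1],q[3]]
def model(q):
    g=q[4];y=.059-g;h=.081
    def at(a,r,z):return [.012-r*np.sin(a),-.059-r*np.cos(a),z]
    c=.045
    # tip: top edge centre at end, z=24mm
    return {'BR':[.06,-.115,c],'FR':[-.06,-.115,c],'FL':[-.06,.115,c],'hub':[.012,-.059,.072],
     'gFR':[-.052,y-.05,h],'gFL':[-.052,y+.05,h],'gBR':[.052,y-.05,h],'gBL':[.052,y+.05,h],
     'rF':[-.035,y,.095],'rB':[.035,y,.095],'mark':at(q[5],.0525,.055),'tip':at(q[6],.045,.069)}
O={'scene':{'BR':(352.2,183),'FL':(328.7,264.9),'hub':(355,193.3),'gFR':(361.7,218.3),'gFL':(328.3,245.8),'gBR':(321.7,197.5),'rF':(339.5,223.5),'rB':(312,207.5),'mark':(361.2,214.9),'tip':(372,189.7)},
'side':{'FR':(204,287.4),'BR':(267.4,293),'hub':(248,258.6),'gFR':(225,229),'gBR':(276,233),'gFL':(236,202.6),'gBL':(283.6,206),'rF':(238.6,210),'rB':(271.6,213),'mark':(230.6,251.5),'tip':(233,272.5)}}
def res(q):
    m=model(q);return np.concatenate([(proj(n,towld(q,[m[k] for k in O[n]]))-np.array(list(O[n].values()))).ravel() for n in O])
if __name__=="__main__":
    best=min((least_squares(res,[x,y,w,0,.01,1.7,.3],loss='soft_l1') for w in(-.3,0,.3) for x in(.5,.6) for y in(-.1,.1)),key=lambda r:r.cost)
    q=best.x;print(np.round(q,4),best.cost);np.save('q.npy',q)
    r=res(q).reshape(-1,2);i=0
    for n in O:
        for k in O[n]:print(n,k,np.round(r[i],1));i+=1
    m=model(q);print({k:np.round(towld(q,[v])[0],3) for k,v in m.items()})
E
python3 fit.py
```

```text
[ 0.4649 -0.0533 -0.2707 -0.0027  0.0029  2.2071  0.4202] 11.73717696339978
scene BR [-1.2 -1.4]
scene FL [-0.1  0.2]
scene hub [-0.4  0. ]
scene gFR [-0.1  1.5]
scene gFL [1.2 1.5]
scene gBR [-0.8 -1.3]
scene rF [0.1 0.1]
scene rB [-0.3 -0.8]
scene mark [0.  0.7]
scene tip [ 0.6 -0.5]
side FR [-1.9 -1.7]
side BR [1.  0.6]
side hub [ 0.1 -0.6]
side gFR [-1.5  0.4]
side gBR [-0.   1.6]
side gFL [ 0.3 -1.2]
side gBL [ 0.8 -0.2]
side rF [-0.8 -0.1]
side rB [0.4 0.1]
side mark [0.1 0.4]
side tip [-0.3  0.8]
{'BR': array([ 0.492, -0.18 ,  0.042]), 'FR': array([ 0.376, -0.148,  0.042]), 'FL': array([0.438, 0.074, 0.042]), 'hub': array([ 0.461, -0.113,  0.069]), 'gFR': array([ 0.416, -0.034,  0.078]), 'gFL': array([0.443, 0.063, 0.078]), 'gBR': array([ 0.517, -0.061,  0.078]), 'gBL': array([0.543, 0.035, 0.078]), 'rF': array([0.446, 0.01 , 0.092]), 'rB': array([ 0.514, -0.009,  0.092]), 'mark': array([ 0.428, -0.072,  0.052]), 'tip': array([ 0.432, -0.148,  0.066])}
```

The enlarged views show the pointer at about 0.42 rad. The set mark is at scene (361,215) and side (231,252), about 2.2 rad. Next I'll locate the post and plan the approach.

```bash
cat > h.py <<'E'
import numpy as np
from plant import get_state
q=np.load('q.npy')
def W(x,y): # console (mm) -> world m
    c,s=np.cos(q[2]),np.sin(q[2]);x,y=x/1e3,y/1e3
    return np.array([q[0]+c*x-s*y,q[1]+s*x+c*y])
def rows(poses,s=None):
    """poses: (x,y,z,yaw of tool x, rad) world -> rows"""
    s=s or get_state();R=s['tool_rot'];p=s['eef_pos'];y0=np.arctan2(R[1,0],R[0,0]);out=[]
    for P in poses:
        d=R.T@(np.array(P[:3])-p)*100;t=-(P[3]-y0);t=(t+np.pi)%(2*np.pi)-np.pi
        out.append([[round(float(v),1) for v in d],round(float(t),2)])
    return out
def push(a,r,off,z): # knob angle a, finger centre at radius r, trailing by off (mm)
    u=np.array([-np.sin(a),-np.cos(a)]);t=np.array([-np.cos(a),np.sin(a)]) # t: growing a
    c=np.array([12,-59])+r*u-off*t
    return [*W(*c),z,np.arctan2(-u[1],-u[0])+q[2]]
E
python3 - <<'E'
from fit import *; from h import *
def tri(a,b):
    M=[]
    for n,uv in(('scene',a),('side',b)):
        p=P[n];M.append(np.hstack([cv2.Rodrigues(p['rvec'])[0],p['tvec'].reshape(3,1)]))
    n=lambda c,uv:np.array([[(uv[0]-P[c]['cx'])/P[c]['fx']],[(uv[1]-P[c]['cy'])/P[c]['fy']]])
    X=cv2.triangulatePoints(M[0],M[1],n('scene',a),n('side',b)).ravel();return X[:3]/X[3]
print('posttop',tri((283,195),(261,122)),'collar/arm',tri((285,245),(263,170)))
a=q[6]
pre=push(a-.15,34,30,.15); pre0=[.28,.15,.24,1.8]
print(pre0,pre); print(rows([pre0,pre]))
E
```

```text
posttop [0.50473092 0.12675251 0.22885436] collar/arm [0.50402046 0.12567748 0.11502922]
[0.28, 0.15, 0.24, 1.8] [np.float64(0.4688469410387791), np.float64(-0.15796746424241148), 0.15, np.float64(1.0298598196120137)]
[[[-23.5, -33.6, 0.2], 1.09], [[-49.3, -58.8, 9.2], 1.86]]
```

send_rows --deltas '[[[-23.5, -33.6, 0], 1.0], [[-23.5, -33.6, 0], 1.0], [[-23.5, -33.6, 0], 1.0], [[-23.5, -33.6, 0], 1.0], [[-23.5, -33.6, 0], 1.0], [[-23.5, -33.6, 0], 1.0], [[-23.5, -33.6, 0], 1.0], [[-23.5, -33.6, 0], 1.0]]' --claw 0

```text
time_s: 0.77
eef_pos: [0.2528, 0.2199, 0.2422]
tool_rot: [[-0.313, 0.95, 0.0], [0.95, 0.313, 0.0], [0.0, 0.0, -1.0]]
ft_force: [2.0, -0.5, 0.5]
grip_width: 0.001
gripper_force: 0.0
```

```bash
python3 - <<'E'
from h import *
a=q[6];s=get_state();print(s['eef_pos'],s['time_s'],s['joint_positions'].round(2))
print(rows([[.35,0.0,.24,1.4],[.45,-.18,.22,1.03],push(a-.15,34,30,.22)]))
E
```

```text
[0.25275432 0.21994432 0.24217278] 0.7667 [ 0.61 -0.21  2.05 -0.    1.3   0.29]
[[[-23.9, 2.3, 0.2], 0.49], [[-44.2, 6.2, 2.2], 0.86], [[-42.7, 8.7, 2.2], 0.86]]
```

send_rows --deltas '[[[-24, 2.3, 0], 0.49], [[-24, 2.3, 0], 0.49], [[-24, 2.3, 0], 0.49], [[-24, 2.3, 0], 0.49], [[-24, 2.3, 0], 0.6], [[-33, 5, 1], 0.7], [[-42.7, 8.7, 2], 0.86], [[-42.7, 8.7, 2], 0.86]]'

```text
time_s: 1.43
eef_pos: [0.4096, -0.0729, 0.2314]
tool_rot: [[0.518, 0.855, 0.0], [0.855, -0.518, -0.0], [0.0, 0.0, -1.0]]
ft_force: [0.6, 0.8, 0.8]
grip_width: 0.002
gripper_force: 0.0
```

send_rows --deltas '[[[0, 0, 0], 0]]'

```text
time_s: 1.52
eef_pos: [0.4111, -0.0749, 0.2302]
tool_rot: [[0.516, 0.856, -0.002], [0.856, -0.516, -0.0], [-0.001, -0.001, -1.0]]
ft_force: [0.6, 0.6, -0.0]
grip_width: -0.001
gripper_force: 0.0
```

```bash
python3 - <<'E'
from h import *
a=q[6];s=get_state();print(s['eef_pos'],s['time_s'],s['joint_positions'].round(2))
print(rows([push(a-.15,34,30,.22),push(a,34,30,.068)]))
E
```

```text
[ 0.41114341 -0.07487314  0.23018377] 1.5167 [-0.27  0.01  1.88 -0.    1.25  0.28]
[[[-4.1, 9.2, 1.0], -0.0], [[-4.5, 8.7, 16.2], 0.15]]
```

```bash
cat > wr.py <<'E'
import sys,cv2,numpy as np
from plant import get_state, optics
from h import *
def cam():
    s=get_state();im=optics.read_camera('wrist');c=optics.camera_params('wrist');T=np.eye(4);T[:3,:3]=s['tool_rot'];T[:3,3]=s['eef_pos']
    return im,c,T@c['mount']
def pj(c,M,X):
    x=np.linalg.inv(M)@np.append(X,1);return np.array([c['fx']*x[0]/x[2]+c['cx'],c['fy']*x[1]/x[2]+c['cy']])
if __name__=="__main__":
    im,c,M=cam();np.save('M.npy',M)
    C=lambda x,y,z:np.append(W(x,y),q[3]+z/1e3)
    pts={'hub':C(12,-59,72)}
    for a in(q[5],q[6]): pts[f'{a:.2f}']=C(12-45*np.sin(a),-59-45*np.cos(a),61)
    pts['mk']=C(12-52.5*np.sin(q[5]),-59-52.5*np.cos(q[5]),55)
    pts['rF']=C(-35,59-1e3*q[4],95);pts['rB']=C(35,59-1e3*q[4],95);pts['FR']=C(-60,-115,45);pts['BR']=C(60,-115,45)
    for k,X in pts.items():
        u=pj(c,M,X);print(k,u.round(1));cv2.circle(im,tuple(int(v) for v in u),2,(0,0,255),1)
    cv2.imwrite(sys.argv[1],im)
E
python3 wr.py pics/w1.png
```

```text
hub [352.9 203. ]
2.21 [306.4 183.3]
0.42 [341.3 243.9]
mk [298.7 179.3]
rF [266.6  86.6]
rB [356.2  59.9]
FR [292.3 263.7]
BR [405.1 234.9]
```

View pics/w1.png

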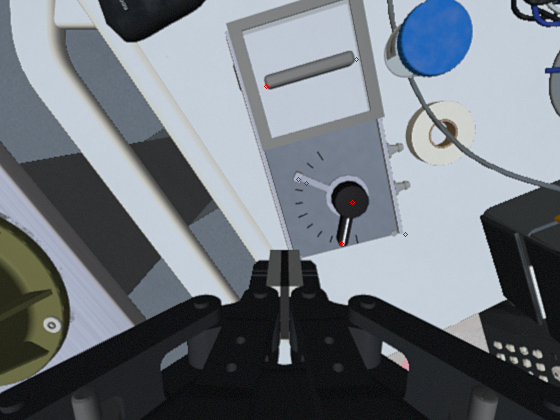

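The wrist view agrees with the fit. The hub is at (349,199), the pointer tip at (341,244), the mark at (299,177) and the ridge at (267,85)–(355,60), all within about 3 px of the prediction. I'll descend behind the pointer.

send_rows --deltas '[[[-4.5, 8.7, 3], 0.15], [[-4.5, 8.7, 3], 0.15], [[-4.5, 8.7, 3], 0.15], [[-4.5, 8.7, 7], 0.15], [[-4.5, 8.7, 11], 0.15], [[-4.5, 8.7, 14], 0.15], [[-4.5, 8.7, 16.1], 0.15], [[-4.5, 8.7, 16.1], 0.15]]'

```text
time_s: 2.23
eef_pos: [0.4587, -0.1519, 0.0671]
tool_rot: [[0.632, 0.775, -0.006], [0.775, -0.632, 0.003], [-0.002, -0.007, -1.0]]
ft_force: [0.1, 0.7, -0.2]
grip_width: -0.003
gripper_force: 0.0
```

```bash
python3 - <<'E'
from h import *
a=q[6];s=get_state();print(s['eef_pos'],s['ft_force'],s['time_s'],s['joint_positions'].round(2))
print(rows([push(a+k,34,o,.068) for k,o in((0,20),(0,14),(.1,14),(.2,14),(.3,14),(.4,14),(.5,14),(.6,14))]))
E
```

```text
[ 0.45869676 -0.15186868  0.06709778] [ 0.14688319  0.70474246 -0.15778617] 2.2333 [-0.4   0.39  1.86  0.    0.9   0.29]
[[[-0.3, -0.3, -0.1], 0.01], [[-0.3, -0.9, -0.1], 0.01], [[-0.4, -1.3, -0.1], 0.11], [[-0.5, -1.6, -0.1], 0.21], [[-0.6, -2.0, -0.1], 0.31], [[-0.6, -2.3, -0.1], 0.41], [[-0.5, -2.7, -0.1], 0.51], [[-0.5, -3.1, -0.1], 0.61]]
```

send_rows --deltas '[[[-0.3, -0.3, 0], 0], [[-0.3, -0.9, 0], 0], [[-0.4, -1.3, 0], 0.11], [[-0.5, -1.6, 0], 0.21], [[-0.6, -2.0, 0], 0.31], [[-0.6, -2.3, 0], 0.41], [[-0.5, -2.7, 0], 0.51], [[-0.5, -3.1, 0], 0.61]]'

```text
time_s: 2.9
eef_pos: [0.4349, -0.1383, 0.0734]
tool_rot: [[0.964, 0.267, 0.005], [0.267, -0.964, -0.003], [0.004, 0.004, -1.0]]
ft_force: [4.1, -3.3, 5.2]
grip_width: -0.002
gripper_force: 3.2
```

```bash
python3 - <<'E'
from h import *
a=q[6]+.6;s=get_state();print(s['eef_pos'],s['ft_force'],s['time_s'],s['joint_positions'].round(2),push(a,34,14,.068))
print(rows([push(a+k,34,14,.068) for k in(.05,.15,.25,.35,.45,.55,.65,.75)]))
E
```

```text
[ 0.43491222 -0.13827899  0.07341171] [ 4.08488291 -3.2869087   5.15951428] 2.9 [-0.39  0.32  1.94 -0.    0.87  0.91] [np.float64(0.4318279544159344), np.float64(-0.13622041189886963), 0.068, np.float64(0.2798598196120137)]
[[[-0.3, -0.5, 0.5], 0.04], [[-0.4, -0.8, 0.5], 0.14], [[-0.5, -1.2, 0.5], 0.24], [[-0.5, -1.5, 0.5], 0.34], [[-0.5, -1.9, 0.5], 0.44], [[-0.5, -2.3, 0.5], 0.54], [[-0.4, -2.6, 0.5], 0.64], [[-0.3, -3.0, 0.5], 0.74]]
```

send_rows --deltas '[[[0, 0, 0], 0], [[0, 0, 0], 0]]'

```text
time_s: 3.07
eef_pos: [0.4347, -0.1379, 0.0733]
tool_rot: [[0.963, 0.271, 0.005], [0.271, -0.963, -0.002], [0.004, 0.003, -1.0]]
ft_force: [0.1, 0.0, 7.2]
grip_width: 0.006
gripper_force: 3.5
```

```bash
python3 - <<'E'
from h import *
import cv2
from plant import optics
a=q[6]+.6;s=get_state();print(s['eef_pos'],s['ft_force'],s['time_s'])
b=optics.read_camera('side')[225:315,195:305]; a=optics.read_camera('scene')[165:255,320:420]
im=np.hstack([cv2.resize(i,(400,400*i.shape[0]//i.shape[1]),interpolation=cv2.INTER_CUBIC)[:325] for i in(b,a)])
cv2.imwrite('pics/c2.png',im)
E
```

```text
[ 0.43469819 -0.13791495  0.07332658] [5.78753219e-02 4.38931882e-03 7.20813879e+00] 3.0667
```

View pics/c2.png

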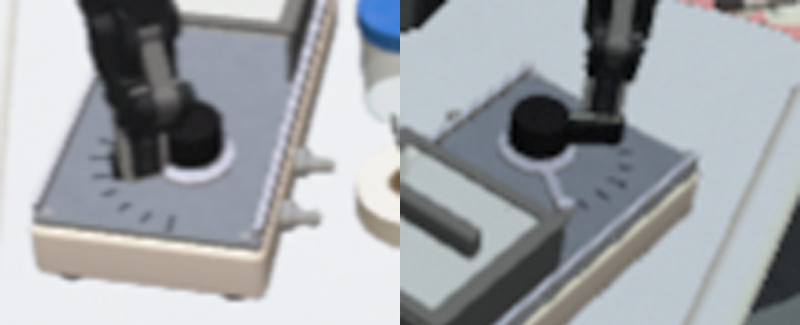

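The fingers hide the bar and the tool feels 7 N upward, so the tip may be riding on top of the pointer. I'll back off and check.

send_rows --deltas '[[[0, 0, -1.5], 0], [[0, 1.5, -1.5], 0], [[0, 3, -1.5], 0], [[0, 3, -1.5], 0]]'

```text
time_s: 3.5
eef_pos: [0.4428, -0.1686, 0.0872]
tool_rot: [[0.963, 0.271, 0.003], [0.271, -0.963, -0.002], [0.002, 0.002, -1.0]]
ft_force: [-0.1, -0.0, 0.4]
grip_width: 0.003
gripper_force: 0.0
```

```bash
python3 - <<'E'
from h import *
from fit import proj
import cv2
from plant import optics,bot
s=get_state();print(s['eef_pos'],s['ft_force'],s['time_s'],bot.finger_overhang)
b=optics.read_camera('side')[225:315,195:305]; a=optics.read_camera('scene')[165:255,320:420]
im=np.hstack([cv2.resize(i,(400,400*i.shape[0]//i.shape[1]),interpolation=cv2.INTER_CUBIC)[:325] for i in(b,a)])
cv2.imwrite('pics/c3.png',im)
for k in (.4,.6,.8,1.,1.2,1.4,2.2):
    X=np.append(W(12-45*np.sin(k),-59-45*np.cos(k)),q[3]+.069)
    u=proj('side',X)[0];v=proj('scene',X)[0];print(k,((u-[195,225])*400/110).round(),((v-[320,165])*4+[400,0]).round())
E
```

```text
[ 0.44284763 -0.16862638  0.08721364] [-0.09114823 -0.03640557  0.41512664] 3.5 0.011
0.4 [138. 176.] [610.  96.]
0.6 [125. 169.] [617. 106.]
0.8 [114. 159.] [622. 117.]
1.0 [107. 148.] [623. 127.]
1.2 [104. 137.] [621. 138.]
1.4 [104. 125.] [615. 148.]
2.2 [137.  84.] [564. 173.]
```

View pics/c3.png

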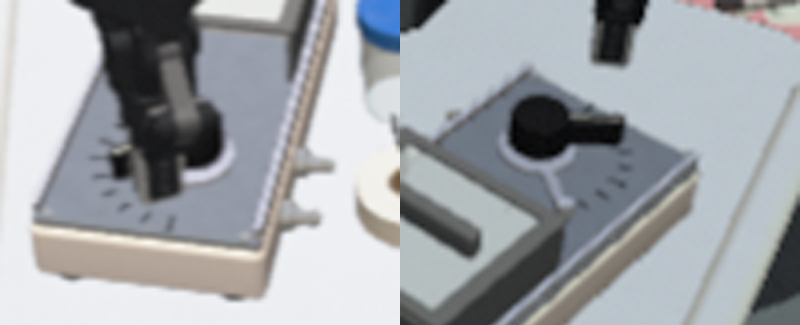

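The pointer is at about 0.87 rad (tip at (620,119) in the right-hand crop). The fingertip was about 5 mm too high and slid onto the bar. I'll go lower and push again.

```bash
python3 - <<'E'
from h import *
a=.87
print(rows([push(a,34,28,.087),push(a,34,28,.063)]+[push(a+k,34,15,.063) for k in(0,.12,.24,.36,.48,.6,.72)]))
E
```

```text
[[[0.3, -1.4, -0.1], -0.16], [[0.3, -1.4, 2.3], -0.16], [[0.1, -2.6, 2.3], -0.16], [[-0.1, -3.0, 2.3], -0.04], [[-0.3, -3.4, 2.3], 0.08], [[-0.4, -3.9, 2.3], 0.2], [[-0.4, -4.3, 2.3], 0.32], [[-0.5, -4.8, 2.3], 0.44], [[-0.4, -5.2, 2.3], 0.56]]
```

send_rows --deltas '[[[0.3, -1.2, 0], -0.16], [[0.3, -1.2, 0], -0.16], [[0.3, -1.2, 2.3], -0.16], [[0.3, -1.2, 2.3], -0.16], [[0.3, -1.2, 2.3], -0.16]]'

```text
time_s: 4.02
eef_pos: [0.4408, -0.1538, 0.0622]
tool_rot: [[0.907, 0.421, -0.002], [0.421, -0.907, 0.001], [-0.002, -0.002, -1.0]]
ft_force: [0.8, 0.4, 0.7]
grip_width: -0.0
gripper_force: 0.0
```

```bash
python3 - <<'E'
from h import *
a=.87;s=get_state();print(s['eef_pos'],s['ft_force'],push(a,34,28,.063))
print(rows([push(a+k,34,15,.063) for k in(0,.1,.2,.3,.4,.5,.6,.7)]))
E
```

```text
[ 0.44083385 -0.15380546  0.06224719] [0.80741028 0.35050176 0.73923239] [np.float64(0.4414081323045589), np.float64(-0.15299945442752136), 0.063, np.float64(0.43006364945849723)]
[[[0.1, -1.3, -0.1], 0.0], [[-0.0, -1.7, -0.1], 0.1], [[-0.1, -2.1, -0.1], 0.2], [[-0.2, -2.4, -0.1], 0.3], [[-0.2, -2.8, -0.1], 0.4], [[-0.2, -3.2, -0.1], 0.5], [[-0.2, -3.5, -0.1], 0.6], [[-0.1, -3.9, -0.1], 0.7]]
```

send_rows --deltas '[[[0.1, -1.3, 0], 0], [[0, -1.7, 0], 0.1], [[-0.1, -2.1, 0], 0.2], [[-0.2, -2.4, 0], 0.3], [[-0.2, -2.8, 0], 0.4], [[-0.2, -3.2, 0], 0.5], [[-0.2, -3.2, 0], 0.5]]'

```text
time_s: 4.6
eef_pos: [0.4255, -0.1255, 0.0634]
tool_rot: [[0.997, -0.072, -0.0], [-0.072, -0.997, -0.001], [-0.0, 0.001, -1.0]]
ft_force: [-4.0, -3.2, 0.1]
grip_width: 0.001
gripper_force: 1.9
```

```bash
python3 - <<'E'
from h import *
a=1.37;s=get_state();print(s['eef_pos'],s['ft_force'],s['joint_positions'].round(2),push(a,34,15,.063))
print(rows([push(a+k,34,15,.063) for k in(.1,.2,.3,.4,.5,.6,.7)]))
E
```

```text
[ 0.42553076 -0.12553081  0.06337409] [-4.04265007 -3.23784185  0.10180839] [-0.37  0.32  1.97 -0.    0.85  1.27] [np.float64(0.4256729875929647), np.float64(-0.1259610158270243), 0.063, np.float64(-0.06993635054150293)]
[[[-0.1, -0.3, 0.0], 0.1], [[-0.2, -0.7, 0.0], 0.2], [[-0.3, -1.0, 0.0], 0.3], [[-0.3, -1.4, 0.0], 0.4], [[-0.3, -1.8, 0.0], 0.5], [[-0.2, -2.1, 0.0], 0.6], [[-0.2, -2.5, 0.0], 0.7]]
```

send_rows --deltas '[[[-0.1, -0.3, 0], 0.1], [[-0.2, -0.7, 0], 0.2], [[-0.3, -1.0, 0], 0.3], [[-0.3, -1.4, 0], 0.4], [[-0.3, -1.8, 0], 0.5], [[-0.2, -2.1, 0], 0.6], [[-0.2, -2.1, 0], 0.6]]'

```text
time_s: 5.18
eef_pos: [0.4247, -0.1041, 0.0632]
tool_rot: [[0.783, -0.622, -0.002], [-0.622, -0.783, 0.0], [-0.001, 0.001, -1.0]]
ft_force: [-6.1, -0.1, 1.7]
grip_width: -0.001
gripper_force: 2.3
```

```bash
python3 - <<'E'
from h import *
from fit import proj
from wr import pj,cam
import cv2
from plant import optics,bot
a=1.97;s=get_state();print(s['eef_pos'],s['ft_force'],s['joint_positions'].round(2),push(a,34,15,.063))
print(rows([push(a+k,34,15,.063) for k in(.05,.1,.15,.2,.25)]))
b=optics.read_camera('side')[225:315,195:305]; a=optics.read_camera('scene')[165:255,320:420]
im=np.hstack([cv2.resize(i,(400,400*i.shape[0]//i.shape[1]),interpolation=cv2.INTER_CUBIC)[:325] for i in(b,a)])
w,c,M=cam();np.save('M.npy',M);C=lambda x,y,z:np.append(W(x,y),q[3]+z/1e3);h=pj(c,M,C(12,-59,61));x0,y0=[max(0,int(v)-80) for v in h]
x0=min(x0,560-160);y0=min(y0,420-110)
im=np.vstack([im[:325],cv2.resize(w[y0:y0+110,x0:x0+160],(800,550),interpolation=cv2.INTER_CUBIC)])[:600]
im=np.vstack([im[:325]*1,cv2.resize(w[y0:y0+110,x0:x0+160],(400,275),interpolation=cv2.INTER_CUBIC).repeat(1,0)*1 if 0 else np.hstack([cv2.resize(w[y0:y0+110,x0:x0+160],(400,275)),cv2.resize(w,(400,275))])])
cv2.imwrite('pics/c4.png',im);print('wcrop',x0,y0,h)
for k in (1.8,1.9,2.,2.1,2.2,2.3):
    X=C(12-45*np.sin(k),-59-45*np.cos(k),69)
    u=proj('side',X)[0];v=proj('scene',X)[0];print(k,((u-[195,225])*400/110).round(),((v-[320,165])*4+[400,0]).round(),((pj(c,M,X)-[x0,y0])*2.5+[0,325]).round())
E
```

```text
[ 0.42465426 -0.10411379  0.06320748] [-6.09162778 -0.13129857  1.68427647] [-0.32  0.31  1.99 -0.    0.84  1.92] [np.float64(0.4246727413095069), np.float64(-0.1040196726823602), 0.063, np.float64(-0.6699363505415028)]
[[[-0.1, -0.2, 0.0], 0.05], [[-0.1, -0.4, 0.0], 0.1], [[-0.2, -0.5, 0.0], 0.15], [[-0.2, -0.7, 0.0], 0.2], [[-0.3, -0.9, 0.0], 0.25]]
wcrop 169 121 [249.89178049 201.21391578]
1.8 [114. 102.] [594. 164.] [247. 783.]
1.9 [119.  97.] [587. 167.] [222. 785.]
2.0 [124.  92.] [580. 170.] [196. 786.]
2.1 [130.  88.] [572. 172.] [171. 784.]
2.2 [137.  84.] [564. 173.] [145. 780.]
2.3 [144.  80.] [556. 174.] [120. 773.]
```

View pics/c4.png

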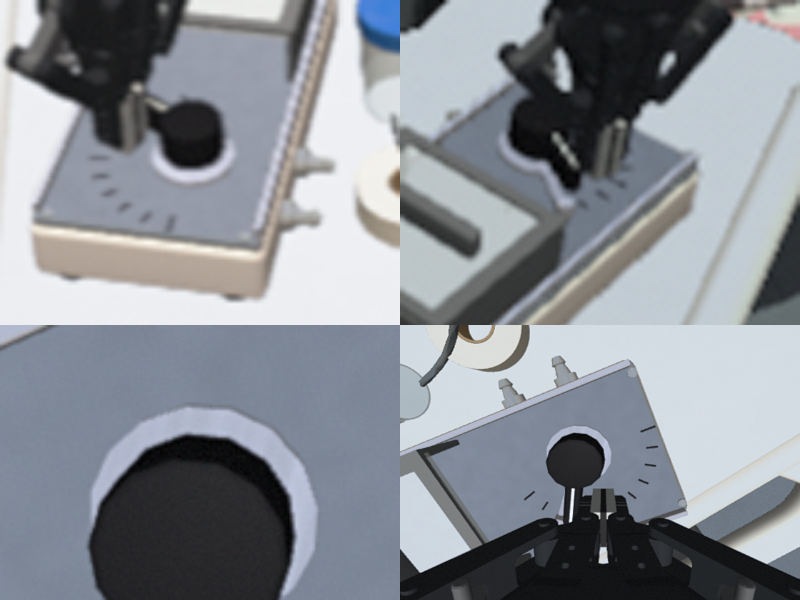

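The pointer is at about 2.1 rad: its stripe end is at (577,170) in the scene crop and at (568,522) in the wrist view. I'll push it a little further, retreat and verify.

send_rows --deltas '[[[-0.1, -0.2, 0], 0.05], [[-0.1, -0.3, 0], 0.08], [[-0.1, -0.3, 0], 0.08], [[-0.1, 1.5, 0], 0.08], [[-0.1, 3, 0], 0.08], [[-1, 3, -5], 0.08], [[-1.5, 3, -9], 0.0], [[-2, 3, -13], -0.1]]'

```text
time_s: 6.0
eef_pos: [0.391, -0.1162, 0.1882]
tool_rot: [[0.846, -0.534, -0.001], [-0.534, -0.846, 0.0], [-0.001, -0.0, -1.0]]
ft_force: [0.8, -0.0, 0.2]
grip_width: -0.002
gripper_force: 0.0
```

```bash
python3 - <<'E'
from h import *
s=get_state();print(s['eef_pos'],s['ft_force'],s['joint_positions'].round(2))
from wr import pj,cam
import cv2
im,c,M=cam();np.save('M.npy',M);cv2.imwrite('pics/w5.png',im)
C=lambda x,y,z:np.append(W(x,y),q[3]+z/1e3)
h=pj(c,M,C(12,-59,72));x0=int(np.clip(h[0]-100,0,360));y0=int(np.clip(h[1]-75,0,270))
cv2.imwrite('pics/w5c.png',cv2.resize(im[y0:y0+150,x0:x0+200],(800,600),interpolation=cv2.INTER_CUBIC))
f=lambda X:((pj(c,M,X)-[x0,y0])*4).round()
print('hubtop',f(C(12,-59,72)),x0,y0)
for k in(2.1,2.2,2.3):print(k,'tip',f(C(12-45*np.sin(k),-59-45*np.cos(k),69)),'mark',f(C(12-52.5*np.sin(k),-59-52.5*np.cos(k),57)))
E
```

```text
[ 0.39096263 -0.11617549  0.18816971] [ 0.83530607 -0.04127399  0.19535355] [-0.38  0.04  1.96  0.    1.14  1.75]
hubtop [401. 303.] 131 56
2.1 tip [359. 532.] mark [363. 554.]
2.2 tip [336. 525.] mark [338. 547.]
2.3 tip [315. 517.] mark [314. 537.]
```

View pics/w5c.png

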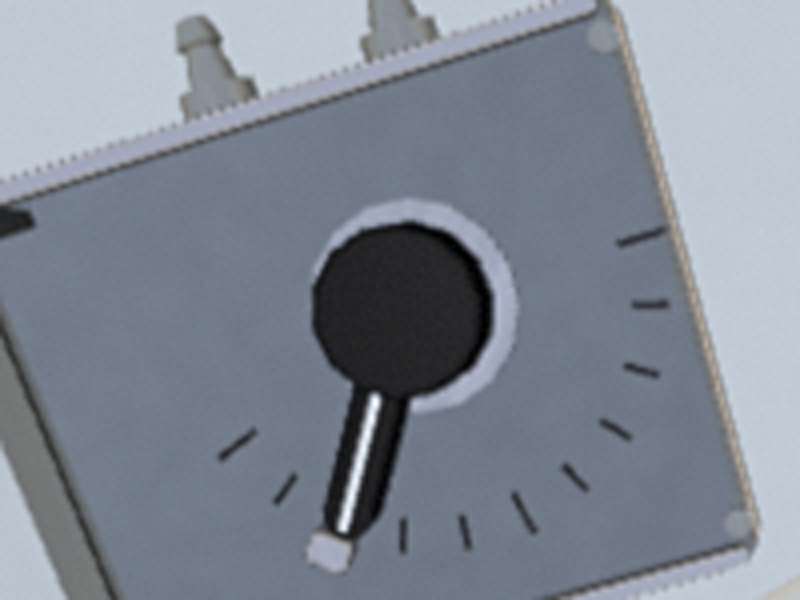

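The crop shows the pointer's stripe ending at (343,530) and the mark at (330,551). After parallax the pointer is about 3 mm from the mark, which is within tolerance. Now I'll move above the ridge, straddling it.

```bash
python3 - <<'E'
from h import *
y=59-1e3*q[4];print(y,rows([[*W(0,y),.16,q[2]],[*W(0,y),.094,q[2]]]))
E
```

```text
56.08125096379816 [[[1.2, -14.5, 3.6], -0.28], [[1.1, -14.5, 10.2], -0.28]]
```

send_rows --deltas '[[[1.2, -14.5, 0], -0.28], [[1.2, -14.5, 0], -0.28], [[1.2, -14.5, 0], -0.28], [[1.2, -14.5, 2], -0.28], [[1.2, -14.5, 2], -0.28], [[1.2, -14.5, 2], -0.28]]' --claw 0.3

```text
time_s: 6.55
eef_pos: [0.4794, 0.0003, 0.1659]
tool_rot: [[0.96, -0.28, -0.001], [-0.28, -0.96, 0.0], [-0.001, 0.0, -1.0]]
ft_force: [-0.1, -1.3, 0.2]
grip_width: 0.297
gripper_force: 0.0
```

```bash
python3 - <<'E'
from h import *
y=59-1e3*q[4];print(y,rows([[*W(0,y),.16,q[2]],[*W(0,y),.094,q[2]]]))
s=get_state();print(s['eef_pos'],s['joint_positions'].round(2))
from wr import pj,cam
import cv2
im,c,M=cam();C=lambda x,y,z:np.append(W(x,y),q[3]+z/1e3)
print([pj(c,M,C(x,y,95)).round(1) for x in(-35,35)])
cv2.imwrite('pics/w6.png',im)
E
```

```text
56.08125096379816 [[[0.0, -0.1, 0.6], -0.01], [[0.0, -0.1, 7.2], -0.01]]
[4.79357506e-01 3.13304806e-04 1.65889836e-01] [-0.08  0.23  1.8   0.    1.11  1.78]
[array([284.9, 273.6]), array([283.5, 171.6])]
```

View pics/w6.png

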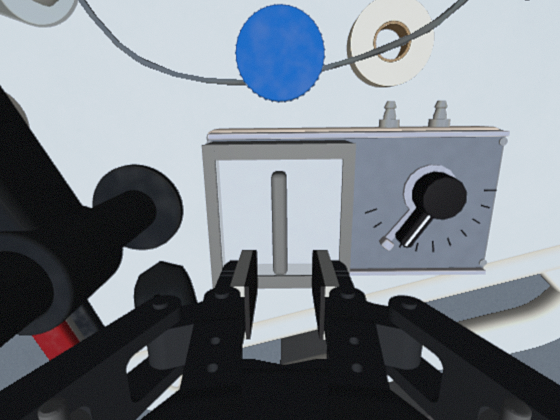

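The ridge is between the fingers: it sits at x≈280, with the pads at 256 and 313. In this view the pointer tip at (404,245) looks somewhat short of the mark at (389,242), so I'll quantify that first.

```bash
python3 - <<'E'
from h import *
from wr import pj
import cv2
from plant import optics
im=cv2.imread('pics/w6.png')
c=optics.camera_params('wrist');s=get_state();T=np.eye(4);T[:3,:3]=s['tool_rot'];T[:3,3]=s['eef_pos'];M=T@c['mount']
C=lambda x,y,z:np.append(W(x,y),q[3]+z/1e3)
f=lambda r,k,z:pj(c,M,C(12-r*np.sin(k),-59-r*np.cos(k),z)).round(1)
print('hub',f(0,0,72))
for k in(2,2.1,2.2,2.3,2.4):print(k,'tip69',f(45,k,69),'in69',f(18,k,69),'mark',f(52.5,k,55),f(52.5,k,59))
x0,y0=360,150
cr=cv2.resize(im[y0:y0+120,x0:x0+160],(800,600),interpolation=cv2.INTER_CUBIC);cv2.imwrite('pics/w6c.png',cr)
E
```

```text
hub [444.8 196.5]
2 tip69 [411.6 248.7] in69 [430.  217.4] mark [400.4 249.9] [402.1 251.9]
2.1 tip69 [406.5 246.2] in69 [427.9 216.3] mark [394.8 247.2] [396.4 249.1]
2.2 tip69 [401.8 243.2] in69 [426. 215.] mark [389.5 243.9] [391.1 245.8]
2.3 tip69 [397.4 239.7] in69 [424.2 213.6] mark [384.7 240.1] [386.2 241.9]
2.4 tip69 [393.4 235.8] in69 [422.6 211.9] mark [380.3 235.7] [381.7 237.5]
```

View pics/w6c.png

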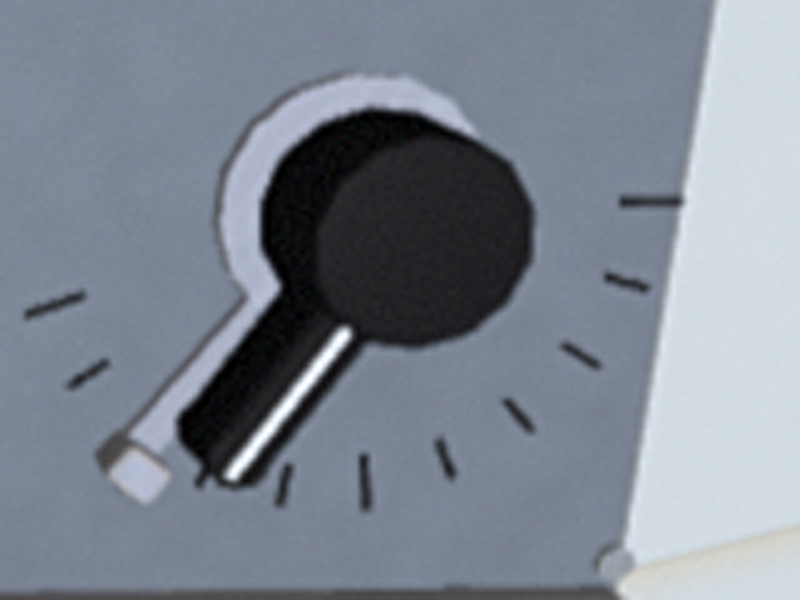

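```bash
python3 - <<'E'
from h import *
from wr import *
c=optics.camera_params('wrist');s=get_state();T=np.eye(4);T[:3,:3]=s['tool_rot'];T[:3,3]=s['eef_pos'];M6=T@c['mount'];M5=np.load('M.npy')
def ray(M,u,z):
    d=M[:3,:3]@[(u[0]-c['cx'])/c['fx'],(u[1]-c['cy'])/c['fy'],1];o=M[:3,3];X=o+d*(q[3]+z/1e3-o[2])/d[2]
    d=X[:2]-q[:2];cc,ss=np.cos(q[2]),np.sin(q[2]);return np.array([cc*d[0]+ss*d[1],-ss*d[0]+cc*d[1]])*1e3
for n,M,u in(('w5',M5,lambda x,y:(131+x/4,56+y/4)),('w6',M6,lambda x,y:(360+x/5,150+y/5))):
    hub,i,t,m=((402,310),(375,395),(343,530),(331,550)) if n=='w5' else ((427,243),(345,330),(232,478),(142,473))
    h=ray(M,u(*hub),72);i=ray(M,u(*i),69);t=ray(M,u(*t),69)
    ang=lambda d:np.arctan2(-d[0],-d[1])
    print(n,'hub',h.round(1),'stripe dir',ang(t-i).round(3),'tip from hub',(t-h).round(1),ang(t-h).round(3))
    for z in(55,57,59):
        m_=ray(M,u(*m),z);print(z,(m_-h).round(1),np.hypot(*(m_-h)).round(1),ang(m_-h).round(3))
E
```

```text
w5 hub [ 10.7 -58.8] stripe dir 2.144 tip from hub [-36.3  25.4] 2.181
55 [-41.7  32.9] 53.1 2.239
57 [-41.3  32.3] 52.5 2.234
59 [-41.   31.8] 51.9 2.23
w6 hub [ 10.4 -59.6] stripe dir 2.134 tip from hub [-36.8  23.5] 2.139
55 [-41.5  32.4] 52.6 2.234
57 [-40.7  33.1] 52.4 2.254
59 [-39.8  33.7] 52.2 2.273
```

Mark 2.235 rad and pointer about 2.145 rad, so the tip is about 4 mm off the mark. That is inside the 8 mm limit. I'll go ahead with the guard.

send_rows --deltas '[[[0, -0.3, 2], 0], [[0, -0.3, 4.5], 0], [[0, -0.3, 6], 0], [[0, -0.3, 7.0], 0], [[0, -0.3, 7.0], 0], [[0, -0.3, 7.0], 0]]'

```text
time_s: 7.1
eef_pos: [0.4808, 0.0016, 0.0971]
tool_rot: [[0.959, -0.282, 0.001], [-0.282, -0.959, -0.0], [0.001, -0.0, -1.0]]
ft_force: [0.8, 1.0, 0.4]
grip_width: 0.299
gripper_force: 0.0
```

send_rows --deltas '[[[0, 1, 0], 0], [[0, 2, 0], 0], [[0, 2.8, 0], 0], [[0, 3.6, 0], 0], [[0, 3.6, 0], 0]]'

```text
time_s: 7.52
eef_pos: [0.4702, -0.034, 0.0966]
tool_rot: [[0.959, -0.283, 0.0], [-0.283, -0.959, -0.0], [0.0, 0.0, -1.0]]
ft_force: [-0.6, -0.5, 0.1]
grip_width: 0.3
gripper_force: 0.0
```

```bash
cat > prof.py <<'E'
from h import *
from wr import *
im,c,M=cam();C=lambda x,y,z:np.append(W(x,y),q[3]+z/1e3)
for z in(81,95):
    o=[]
    for y in range(100,-116,-6):
        u=pj(c,M,C(25,y,z)).round().astype(int)
        o.append((y,int(im[u[1],u[0]].mean())) if 0<=u[0]<560 and 0<=u[1]<420 else (y,None))
    print(z,o)
s=get_state();d=s['eef_pos'][:2]-q[:2];print('tcp console y',(-np.sin(q[2])*d[0]+np.cos(q[2])*d[1])*1e3,s['ft_force'],s['eef_pos'][2])
E
python3 prof.py
```

```text
81 [(100, 214), (94, 133), (88, 133), (82, 134), (76, 126), (70, 101), (64, 203), (58, 208), (52, 209), (46, 207), (40, 208), (34, 153), (28, 125), (22, 213), (16, 208), (10, 207), (4, 209), (-2, 207), (-8, 209), (-14, 171), (-20, 128), (-26, 135), (-32, 185), (-38, 11), (-44, 15), (-50, 38), (-56, 34), (-62, 17), (-68, 130), (-74, 130), (-80, 130), (-86, 200), (-92, 214), (-98, 213), (-104, 215), (-110, None)]
95 [(100, 17), (94, 215), (88, 130), (82, 134), (76, 134), (70, 126), (64, 180), (58, 208), (52, 208), (46, 207), (40, 208), (34, 208), (28, 124), (22, 215), (16, 209), (10, 209), (4, 207), (-2, 208), (-8, 207), (-14, 128), (-20, 131), (-26, 183), (-32, 11), (-38, 36), (-44, 35), (-50, 33), (-56, 32), (-62, 131), (-68, 131), (-74, 103), (-80, 216), (-86, 212), (-92, 212), (-98, None), (-104, None), (-110, None)]
tcp console y 20.558532518326835 [ 0.38703164 -0.143012   -0.04769598] 0.09644263032086256
```

The guard is following: its ridge is now at console y≈29 mm, 8 mm behind the TCP as expected. I'll keep pushing.

send_rows --deltas '[[[0, 1, 0], 0], [[0, 2.1, 0], 0], [[0, 3.2, 0], 0], [[0, 4.3, 0], 0], [[0, 5.4, 0], 0], [[0, 6.5, 0], 0], [[0, 7.5, 0], 0], [[0, 8.2, 0], 0]]'

```text
time_s: 8.23
eef_pos: [0.447, -0.1124, 0.0962]
tool_rot: [[0.959, -0.282, -0.0], [-0.282, -0.959, 0.0], [-0.0, 0.0, -1.0]]
ft_force: [2.3, 1.7, 0.7]
grip_width: 0.299
gripper_force: 1.4
```

send_rows --deltas '[[[0, 0.2, 0], 0], [[0, 0.4, 0], 0], [[0, 0.4, 0], 0]]'

```text
time_s: 8.48
eef_pos: [0.4461, -0.1152, 0.0962]
tool_rot: [[0.96, -0.281, -0.001], [-0.281, -0.96, -0.0], [-0.001, 0.0, -1.0]]
ft_force: [0.8, 0.5, 0.1]
grip_width: 0.301
gripper_force: 0.0
```

```bash
python3 prof.py
```

```text
81 [(100, None), (94, None), (88, None), (82, None), (76, None), (70, None), (64, 115), (58, 114), (52, 114), (46, 117), (40, 117), (34, 116), (28, 115), (22, 120), (16, 116), (10, 115), (4, 116), (-2, 117), (-8, 112), (-14, 102), (-20, 159), (-26, 181), (-32, 182), (-38, 181), (-44, 194), (-50, 157), (-56, 108), (-62, 158), (-68, 147), (-74, 195), (-80, 180), (-86, 182), (-92, 180), (-98, 182), (-104, 110), (-110, 188)]
95 [(100, None), (94, None), (88, None), (82, None), (76, None), (70, None), (64, None), (58, None), (52, 118), (46, 116), (40, 118), (34, 114), (28, 115), (22, 118), (16, 116), (10, 118), (4, 115), (-2, 118), (-8, 119), (-14, 111), (-20, 158), (-26, 181), (-32, 181), (-38, 182), (-44, 187), (-50, 154), (-56, 109), (-62, 92), (-68, 155), (-74, 198), (-80, 181), (-86, 182), (-92, 167), (-98, 110), (-104, 189), (-110, 187)]
tcp console y -64.48202760995602 [ 0.80858228  0.3381838  -0.48084838] 0.0961227895013336
```

send_rows --deltas '[[[0, 0.2, 0], 0], [[0, 0.3, 0], 0], [[0, 0.3, 0], 0]]'

```text
time_s: 8.78
eef_pos: [0.4456, -0.1165, 0.0961]
tool_rot: [[0.96, -0.281, 0.0], [-0.281, -0.96, 0.002], [-0.001, -0.002, -1.0]]
ft_force: [4.7, 13.6, 0.5]
grip_width: 0.306
gripper_force: 7.1
```

send_rows --deltas '[[[0, 0.2, 0], 0], [[0, 0.3, 0], 0], [[0, 0.3, 0], 0]]'

```text
time_s: 9.03
eef_pos: [0.4454, -0.1172, 0.0961]
tool_rot: [[0.96, -0.281, 0.001], [-0.281, -0.96, 0.006], [-0.001, -0.006, -1.0]]
ft_force: [12.4, 37.8, 1.5]
grip_width: 0.304
gripper_force: 19.5
```

The force jumped to 38 N with no further travel, so the guard is against its end stop. I'll back off and rise clear.

send_rows --deltas '[[[0, -0.6, 0], 0], [[0, -1.0, 0], 0], [[0, -1.0, 0], 0], [[0, -1.0, -3], 0], [[0, -1.0, -6], 0], [[0, -1.0, -10], 0], [[0, -1.0, -12], 0], [[0, -1.0, -12], 0]]'

```text
time_s: 9.7
eef_pos: [0.4487, -0.112, 0.2207]
tool_rot: [[0.96, -0.281, 0.007], [-0.281, -0.96, -0.003], [0.007, 0.001, -1.0]]
ft_force: [0.6, -0.2, 1.4]
grip_width: 0.3
gripper_force: 0.0
```

```bash
sed -i 's/range(100,-116,-6)/range(20,-116,-3)/' prof.py; python3 prof.py; python3 - <<'E'
# pointer/mark check through the clear guard, from the side camera
from h import *
from fit import proj
from plant import optics
im=optics.read_camera('side').mean(2);C=lambda x,y,z:np.append(W(x,y),q[3]+z/1e3)
for r in(25,33,40):
    print(r,[(round(k,2),int(im[tuple(proj('side',C(12-r*np.sin(k),-59-r*np.cos(k),69))[0].round().astype(int)[::-1])])) for k in np.arange(1.6,2.8,.1)])
E
```

```text
81 [(20, 115), (17, 116), (14, 117), (11, 116), (8, 118), (5, 118), (2, 116), (-1, 118), (-4, 117), (-7, 116), (-10, 114), (-13, 113), (-16, 165), (-19, 183), (-22, 182), (-25, 181), (-28, 183), (-31, 182), (-34, 183), (-37, 183), (-40, 181), (-43, 197), (-46, 182), (-49, 149), (-52, 94), (-55, 108), (-58, 111), (-61, 93), (-64, 158), (-67, 145), (-70, 170), (-73, 198), (-76, 181), (-79, 184), (-82, 184), (-85, 183), (-88, 182), (-91, 182), (-94, 181), (-97, 182), (-100, 110), (-103, 117), (-106, 114), (-109, 191), (-112, 190), (-115, 189)]
95 [(20, 118), (17, 118), (14, 118), (11, 114), (8, 117), (5, 118), (2, 120), (-1, 118), (-4, 116), (-7, 118), (-10, 118), (-13, 118), (-16, 116), (-19, 184), (-22, 182), (-25, 182), (-28, 182), (-31, 182), (-34, 183), (-37, 183), (-40, 183), (-43, 199), (-46, 143), (-49, 155), (-52, 145), (-55, 108), (-58, 111), (-61, 94), (-64, 159), (-67, 157), (-70, 151), (-73, 196), (-76, 182), (-79, 181), (-82, 183), (-85, 184), (-88, 184), (-91, 182), (-94, 182), (-97, 170), (-100, 116), (-103, 116), (-106, 183), (-109, 188), (-112, 188), (-115, 190)]
tcp c
[... 247 characters left out ...]
.2), 72), (np.float64(2.3), 74), (np.float64(2.4), 74), (np.float64(2.5), 77), (np.float64(2.6), 77), (np.float64(2.7), 78)]
33 [(np.float64(1.6), 226), (np.float64(1.7), 214), (np.float64(1.8), 193), (np.float64(1.9), 155), (np.float64(2.0), 93), (np.float64(2.1), 73), (np.float64(2.2), 74), (np.float64(2.3), 80), (np.float64(2.4), 83), (np.float64(2.5), 112), (np.float64(2.6), 119), (np.float64(2.7), 136)]
40 [(np.float64(1.6), 232), (np.float64(1.7), 232), (np.float64(1.8), 218), (np.float64(1.9), 123), (np.float64(2.0), 73), (np.float64(2.1), 74), (np.float64(2.2), 90), (np.float64(2.3), 125), (np.float64(2.4), 129), (np.float64(2.5), 135), (np.float64(2.6), 160), (np.float64(2.7), 163)]
```

The ridge is at about -58 mm, which is home, and the pointer is still in place under the guard. I'll hand in.

send_rows --deltas '[[[0, 0, 0], 0], [[0, 0, 0], 0], [[0, 0, 0], 0]]'

```text
time_s: 10.05
eef_pos: [0.4471, -0.1112, 0.2152]
tool_rot: [[0.96, -0.281, -0.002], [-0.281, -0.96, 0.001], [-0.002, 0.0, -1.0]]
ft_force: [0.8, 0.2, -0.3]
grip_width: 0.298
gripper_force: 0.0
```

```bash
python3 -c "
from plant import bot
print(bot.job_done())"
```

```text
the job is handed in; nothing more can be done
None
```

The job is handed in, result not reported: the pointer tip is an estimated 4 mm from the set mark (limit 8 mm), the guard was pushed against its end stop and the arm is clear, but I viewed 11 pictures, one over the limit of 10.

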